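Right the toppled pencil caddy and slide it against the tray

ROBOT

A 6-joint arm with a two-finger parallel gripper is mounted at the origin on the work surface. World frame = base frame: x ahead of the robot, y to its left, z up, the work surface at z = 0. Lengths are in mm, angles in rad, forces in N, time in s.
With the tool pointing down it reaches from about 275 to 750 mm from the base axis. Payload 10.2 kg.
Tool frame: the origin (TCP) lies between the finger pads; the fingertips stand 14 mm ahead of it and the grasp point (between the pads) lies 5 mm behind it; z points along the fingers, y is the line along which they close (so a half turn about z gives the same grasp; the last joint's range is limited). The gripper opens to 88 mm and grips with 3 to 60 N. Pads are 18 mm wide; open, the fingers measure 123 mm over their backs; the gripper's body (75 mm by 187 mm) begins 45 mm behind the grasp point.
Start: joints at [-1.553, 0.313, 1.498, -0, 1.331, -0.223], TCP at [125.188, -509.862, 252.72] pointing down, gripper open.
Joint ranges: [-2.94, 2.94], [-0.97, 2.17], [0.19, 2.56], [-1.23, 4.37], [0.02, 3.11], [-2.88, 2.88]. Speed limits (rad/s): [2.39, 2.39, 3.01, 3.14, 3.14, 3.14].

INTERFACE

Orientations are given as a 3x3 rotation matrix whose columns are the frame's x, y, z axes.
In Python, from rig import get_obs, optics, workorder, finder gives the robot as it stands.
- The arm moves only by the tool carry_out, never from a script. Its argument "rows" is a list of rows, each a list of 6 numbers: the shift along the tool's x, y, z in units of 25 mm (1.0 is 25 mm), then the turn, a rotation vector about the tool's x, y, z in units of 0.1 rad (1.0 is 0.1 rad). A call has exactly 10 rows; each row shifts and turns the commanded pose from where the row before left it, along the tool's axes as they then stand; what a row does not reach is not made up. A row lasts 1/12 s, in which the tool goes at most 41.7 mm and 7.16 degrees, less where a joint would pass 70% of its speed; a pose out of reach is approached as far as the arm can. A call with a number of a shift or a turn outside -1 to 1 is refused whole. A call with a gripper value outside its range is refused whole. "claw" is the closure in counts, from 0 (fully open) to 255 (shut), set as the call begins (left out, the last holds). The fingers move at their own pace and stop on an object; "grip_force" is the grip in N (left out, the last holds). Time passes only in rows, so rows that do not move let the fingers close, or fill a call up. It gives the time, the measured TCP pose, the force, the opening and the grip force at its end, in the units of the state.
- get_obs(): the state, without advancing time (a new reading comes with each control period).
- optics.camera(name): name is "scene" or "top" or "wrist"; returns a dict with "img" (384x512x3 uint8, red, green, blue), "vertical_fov" (degrees; the focal length in pixels is half the picture's height over the tangent of half this angle, whatever the lens; pixels are square), "cx", "cy" (the principal point, pixels), "R" (3x3) and "t" (3): a world point X has camera coordinates R X + t. Camera axes: x right, y down, z forward; pixel columns grow to the right and rows downward; lengths in mm; the calibration is good to about 2 mm. The wrist camera is an equidistant fisheye: a pixel r from the principal point sees the ray r / f radians off the axis. A picture is of the moment at which its call begins. There is no depth.
- workorder.hand_in(): hands the job in; it is judged then, once.
Trained networks look in a picture, given as the dict that the camera call returned (one of the last four; its "shot" number tells which), for a name from the list of things; names that differ only in an ending like _2 or _b are one class to them, and where a whole thing is asked for, a point or a joint stands for the part that bears it (a point fixed in the world has none). Each returns a list of dicts, best first, with "score" (0 to 1); they miss things now and then, are a little off and sometimes report something else, mostly with a low value. They report only what shows in the picture. A call takes as long as a camera call. They do not tell look-alikes from the thing itself.
- finder.look_for(query, picture): "bbox" ([left, top, right, bottom] in pixels, round what is visible of it).
The state is a dict: "t": time; "qpos": joint angles; "qvel": joint speeds; "tau": joint torques, N m; "tcp_pos": TCP position; "tool_rot": TCP orientation; "force": force on the tool from outside, world axes, zero at the start; "ft_torque": the same for the moment, N m; "width": finger opening in mm; "finger_force": force on a finger pad.
Only numpy, scipy, OpenCV 4.12 (cv2) and the standard library are available. Lean on these libraries where they do the work, as an engineer would, in place of code of your own. Each camera call takes 0.05 s, during which the arm holds its last target. There are 200 camera calls.

TASK

The gray pencil caddy has toppled over and lies on its side. Stand it upright again, mouth up, easing it down onto its base so that it does not slam, and push it up square and flush against the front of the aluminium pencil tray, with the side that is now on top facing the tray. Leave the glass paperweight, the blue stamp and the two pencils where they are, and leave the caddy standing by itself.

Things in the scene. Friction and masses are not known exactly. Their poses are not given: they have to be found in the camera images.
- caddy: Open-topped gray plastic box, empty, dark bands at rim and base, 0.3 to 0.55 kg: 84 mm deep (own x), 96 wide (own y), 110 tall (own z, base to mouth), walls 4 mm. Origin: centre of the base's outside. Starts lying, mouth towards the robot, own x up; rolled up over the far lower edge of its base it stands, own x towards the tray. Too wide to grip across; a wall can be hooked from inside the mouth.
- tray: Aluminium pencil tray, screwed to the desk beyond the caddy: 70 mm (own x) by 260 mm (own y), 26 mm high. Origin: centre of its underside on the desktop. Own x points away from the robot; the front face, against which the caddy must stand, is the plane own x = -35 mm. At the start the caddy's base is 114 to 134 mm in front of it.
- paperweight: Round green glass paperweight, 68 mm across, 42 mm high, standing to one side of the caddy; origin at the centre of its underside. Bystander.
- stamp: Blue hand stamp, foot 46 x 30 mm, 57 mm high, standing on the other side of the caddy; origin at the centre of its underside. Bystander.
- red_pencil: Red pencil, 7.5 mm thick and 158 mm long, lying in the tray along own y; origin at its underside, mid-length. Bystander.
- green_pencil: Green pencil like the red one, beside it in the tray. Bystander.
Not all that is in view belongs to the job. Of the things shaped like the caddy, the gray one is meant.

How it is judged:
By the outcome, as a careful person would: the job done as asked, in the order asked, and still so for the second after the job is handed in, with the robot touching nothing.
It also fails if it takes over 58 s, if anything falls off the work surface, if the arm or the gripper's body presses on something with over 40 N, if the wrist force passes 120 N, or if a joint passes its speed limit or range.

## Working session

There is one attempt and no reset: what is moved stays moved. The work goes in short steps, Python scripts to look and compute and a tool call to move; the robot and the scene stay as the last step left them, time stands still between calls to the robot, and variables do not carry over. Pictures are saved under pics/ and viewed, at most 10 in all, crops included, and the job is handed in when it is done.

Besides the shell and the picture viewer there is one more tool, called after "Request:" by a JSON object that holds its "api" and its "payload". carry_out: Moves the arm, as the interface text tells. Shifts and turns lie within -1 to 1; 1 stands for 25 mm of shift or 0.1 rad of turn. Its arguments: {"type":"object","properties":{"rows":{"type":"array"},"claw":{"type":"number"},"grip_force":{"type":"number"}},"required":["rows"]}

```bash
mkdir -p pics
cat > h.py <<'E'
import numpy as np, cv2
from rig import get_obs, optics, workorder, finder
def f(c): return c["img"].shape[0]/2/np.tan(np.radians(c["vertical_fov"]/2))
def save(c,n): cv2.imwrite("pics/"+n,c["img"][:,:,::-1])
def ray(c,u,v,z):
    R=np.array(c["R"]);t=np.array(c["t"]);d=R.T@np.array([(u-c["cx"])/f(c),(v-c["cy"])/f(c),1]);o=-R.T@t
    return o+d*(z-o[2])/d[2]
def proj(c,X):
    p=np.array(c["R"])@np.array(X)+np.array(c["t"]);return p[:2]/p[2]*f(c)+[c["cx"],c["cy"]]
E
python3 - <<'E'
from h import *
s=optics.camera("scene");t=optics.camera("top")
im=np.hstack([s["img"],t["img"]]);cv2.imwrite("pics/a.png",cv2.resize(im[:,:,::-1],None,fx=.78,fy=.78,interpolation=cv2.INTER_AREA))
save(s,"s.png");save(t,"t.png")
for n in ["caddy","tray","paperweight","stamp","red_pencil"]:
  for nm,c in (("s",s),("t",t)):
    print(n,nm,[(np.round(d["bbox"]).tolist(),round(d["score"],2)) for d in finder.look_for(n,c)])
for c in (s,t): print(f(c),-np.array(c["R"]).T@c["t"],np.round(c["R"],3).tolist())
E
```

```text
caddy s [([220.0, 128.0, 268.0, 173.0], 0.86), ([202.0, 162.0, 259.0, 220.0], 0.85), ([109.0, 175.0, 172.0, 236.0], 0.77)]
caddy t [([322.0, 270.0, 388.0, 327.0], 0.97), ([233.0, 201.0, 288.0, 263.0], 0.85), ([138.0, 249.0, 206.0, 309.0], 0.65)]
tray s [([232.0, 210.0, 331.0, 286.0], 0.84)]
tray t [([222.0, 117.0, 343.0, 162.0], 0.81)]
paperweight s [([169.0, 237.0, 199.0, 261.0], 0.95)]
paperweight t [([344.0, 201.0, 376.0, 233.0], 0.82)]
stamp s [([268.0, 173.0, 289.0, 199.0], 0.85)]
stamp t [([194.0, 193.0, 210.0, 215.0], 0.89)]
red_pencil s [([251.0, 234.0, 296.0, 268.0], 0.64)]
red_pencil t [([256.0, 142.0, 329.0, 153.0], 0.52)]
492.0591782637292 [1227.86043456 -768.69064591  760.10218294] [[0.771, 0.636, 0.022], [0.384, -0.437, -0.814], [-0.508, 0.636, -0.581]]
432.04820759807035 [442.74085824   1.87429098 905.23183128] [[0.023, -1.0, 0.001], [-0.978, -0.023, -0.206], [0.205, 0.004, -0.979]]
```

View pics/s.png

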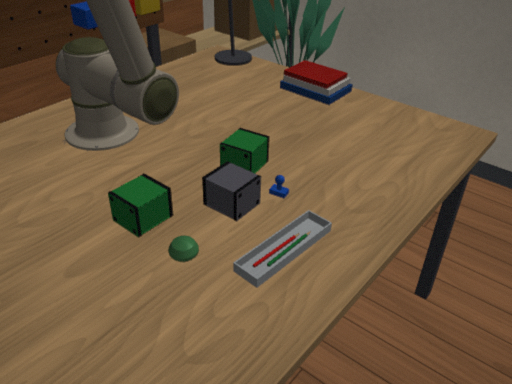

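View pics/t.png

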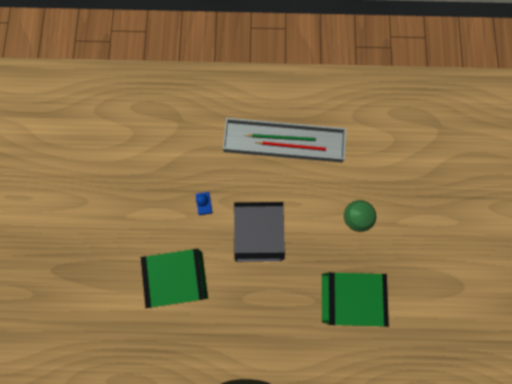

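Top view: the gray box is at about (259, 232), in front of the tray (284, 140). The caddy-shaped candidates are gray (259, 232), green (174, 279) and green (355, 299). The gray one fits: it is the right colour, it is in front of the tray, and it has the stamp at (204, 204) on one side and the paperweight at (360, 216) on the other. I'll confirm with an enlarged crop and edge segmentation.

Run:
```python
from h import *
t=optics.camera("top");s=optics.camera("scene")
a=cv2.resize(t["img"][110:275,185:385],None,fx=3,fy=3,interpolation=cv2.INTER_CUBIC)
b=cv2.resize(s["img"][150:290,180:340],None,fx=3,fy=3,interpolation=cv2.INTER_CUBIC)
cv2.imwrite("pics/c1.png",a[:,:,::-1]);cv2.imwrite("pics/c2.png",b[:,:,::-1])
# segmentation: gray (low saturation) blobs in top
hsv=cv2.cvtColor(t["img"],cv2.COLOR_RGB2HSV)
for nm,box,m in (("caddy",(225,190,297,270),None),("tray",(215,110,350,168),None)):
    x0,y0,x1,y1=box;h=hsv[y0:y1,x0:x1];m=((h[...,1]<75)|(h[...,2]<45)).astype(np.uint8)
    n,l,st,_=cv2.connectedComponentsWithStats(m);k=1+np.argmax(st[1:,4])
    pts=np.argwhere(l==k)[:,::-1]+[x0,y0]
    hull=cv2.convexHull(pts.astype(np.int32))
    r=cv2.minAreaRect(pts.astype(np.float32));bp=cv2.boxPoints(r)
    q=cv2.approxPolyDP(hull,4,True)[:,0]
    print(nm,r,q.tolist())
    for u,v in q: print((u,v),[np.round(ray(t,u+0.,v+0.,z)[:2],1).tolist() for z in (0,26,84)])
for n in ("paperweight","stamp"):
    d=finder.look_for(n,t)[0]["bbox"]; print(n,ray(t,(d[0]+d[2])/2,(d[1]+d[3])/2,25 if n=="stamp" else 18))
```

```text
caddy ((259.0, 232.0), (58.0, 50.0), 90.0) [[280, 260], [236, 260], [236, 203], [281, 203]]
(np.int32(280), np.int32(260)) [[502.7, -60.4], [501.0, -58.6], [497.1, -54.6]]
(np.int32(236), np.int32(260)) [[500.5, 31.0], [498.9, 30.2], [495.2, 28.3]]
(np.int32(236), np.int32(203)) [[621.2, 34.6], [616.1, 33.7], [604.7, 31.6]]
(np.int32(281), np.int32(203)) [[623.5, -61.4], [618.3, -59.6], [606.7, -55.6]]
tray ((284.32318115234375, 139.33734130859375), (122.23099517822266, 34.483673095703125), 5.04245138168335) [[344, 158], [225, 151], [227, 117], [345, 128]]
(np.int32(344), np.int32(158)) [[726.9, -198.1], [718.8, -192.4], [700.6, -179.6]]
(np.int32(225), np.int32(151)) [[736.7, 62.2], [728.3, 60.5], [709.5, 56.6]]
(np.int32(227), np.int32(117)) [[816.0, 60.5], [805.3, 58.9], [781.4, 55.1]]
(np.int32(345), np.int32(128)) [[796.3, -201.9], [786.2, -196.0], [763.5, -182.9]]
paperweight [ 599.25837478 -224.6448315    18.        ]
stamp [609.7257435  102.33134129  25.        ]
```

View pics/c1.png

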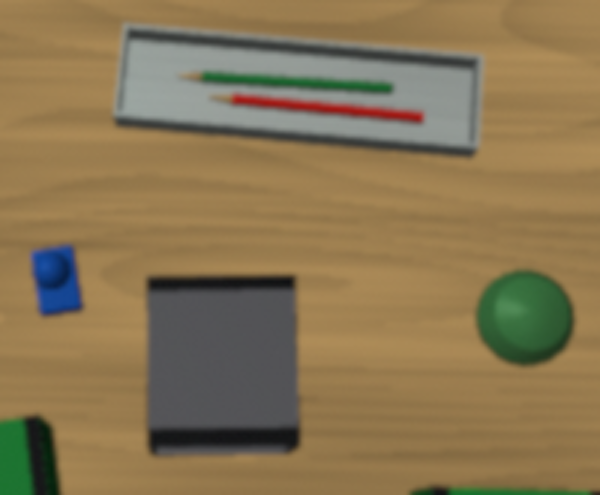

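The crop confirms it: gray caddy with corners at about crop (149, 278) and (298, 447), its dark base band towards the tray, and both look-alikes green. Next I fit the poses by silhouette.

```bash
cat >> h.py <<'E'
from scipy.optimize import minimize
from scipy.spatial.transform import Rotation as Ro
def verts(x,y,yaw,sx,sy,z0,z1):
    c,s=np.cos(yaw),np.sin(yaw)
    return np.array([[x+c*a-s*b,y+s*a+c*b,z] for a in (-sx/2,sx/2) for b in (-sy/2,sy/2) for z in (z0,z1)])
def graymask(c,box,K=4):
    x0,y0,x1,y1=box;im=c["img"][y0:y1,x0:x1]
    im=cv2.resize(im,None,fx=K,fy=K,interpolation=cv2.INTER_CUBIC);h=cv2.cvtColor(im,cv2.COLOR_RGB2HSV)
    m=((h[...,1]<80)|(h[...,2]<40)).astype(np.uint8);m=cv2.morphologyEx(m,cv2.MORPH_OPEN,np.ones((9,9)))
    n,l,st,_=cv2.connectedComponentsWithStats(m);k=1+np.argmax(st[1:,4]);m=np.uint8(l==k)
    cs,_=cv2.findContours(m,cv2.RETR_EXTERNAL,cv2.CHAIN_APPROX_NONE);cv2.drawContours(m,cs,-1,1,-1);return m
def fit(views,p0,sx,sy,h,K=4):
    ms=[(c,b,graymask(c,b,K)) for c,b in views]
    def cost(p):
        e=0
        for c,b,m in ms:
            q=np.array([proj(c,X) for X in verts(*p[:2],p[2]/500,sx,sy,0,h)]);q=(q-b[:2]+.5)*K-.5
            r=np.zeros_like(m);cv2.fillConvexPoly(r,cv2.convexHull(np.round(q*16).astype(np.int32)),1,cv2.LINE_8,4)
            e+=(r!=m).sum()
        return e
    p0=np.array([p0[0],p0[1],p0[2]*500]);r=minimize(cost,p0,method="Nelder-Mead",options=dict(initial_simplex=p0+np.array([[0,0,0],[8,0,0],[0,8,0],[0,0,20]]),xatol=.05))
    return [r.x[0],r.x[1],r.x[2]/500],r.fun/sum(m.sum() for _,_,m in ms)
E
python3 - <<'E'
from h import *
np.set_printoptions(precision=4,suppress=True)
t=optics.camera("top");s=optics.camera("scene")
cb=(222,190,300,272);tb=(210,105,358,172);cs=(194,155,268,222);ts=(226,204,338,290)
for v in ([(t,cb)],[(s,cs)],[(t,cb),(s,cs)]): print("caddy",fit(v,(550,-13,0),110,96,84))
for v in ([(t,tb)],[(s,ts)],[(t,tb),(s,ts)]): print("tray",fit(v,(762,-68,-.06),70,260,26))
o=get_obs();print(o["t"],o["tool_rot"],o["tcp_pos"],o["qpos"],o["width"])
E
```

```text
caddy ([np.float64(553.5649139974682), np.float64(-13.154047237409728), np.float64(0.03646017320591184)], np.float64(0.05372485046220772))
caddy ([np.float64(555.9372732864732), np.float64(-12.516396977047137), np.float64(0.03247037083178536)], np.float64(0.03587477909618783))
caddy ([np.float64(554.6618624296023), np.float64(-12.856796747859768), np.float64(0.035206639772436765)], np.float64(0.04951802301805223))
tray ([np.float64(762.1161599889057), np.float64(-65.78957530643984), np.float64(-0.065557119285628)], np.float64(0.017352032327073923))
tray ([np.float64(763.61726667413), np.float64(-65.37564935554946), np.float64(-0.06716112785732899)], np.float64(0.00933589990375361))
tray ([np.float64(762.7854760803398), np.float64(-65.43126444313754), np.float64(-0.06745097201756893)], np.float64(0.021264107595042846))
0.9 [[ 0.9712  0.2384 -0.    ]
 [ 0.2384 -0.9712  0.    ]
 [-0.     -0.     -1.    ]] [ 125.1785 -509.8586  252.7262] [-1.5534  0.3129  1.4977 -0.      1.331  -0.2234] 87.90798348895531
```

```bash
cat >> h.py <<'E'
from scipy.optimize import least_squares
np.set_printoptions(precision=4,suppress=True)
def tilt(a,yaw=0.):  # tool z points a (deg) below horizontal ahead, closing along -y
    a=np.radians(a);R=np.array([[np.sin(a),0,np.cos(a)],[0,-1,0],[np.cos(a),0,-np.sin(a)]]);
    return Ro.from_euler("z",yaw).as_matrix()@R
def plan(P,R,n,P0=None,R0=None):
    o=get_obs();P0=np.array(o["tcp_pos"]) if P0 is None else P0;R0=np.array(o["tool_rot"]) if R0 is None else R0
    w=Ro.from_matrix(R0.T@R).as_rotvec()/n
    S=sum(Ro.from_rotvec(w*k).as_matrix() for k in range(n))
    p=np.linalg.solve(S,R0.T@(np.array(P)-P0))
    print(n,"rows of",np.round(np.r_[p/25,w/.1],3).tolist())
def st():
    o=get_obs();print("t %.2f"%o["t"],"tcp",np.round(o["tcp_pos"],1),"z",np.round(np.array(o["tool_rot"])[:,2],3),"y",np.round(np.array(o["tool_rot"])[:,1],3),"q",np.round(o["qpos"],3),"F",np.round(o["force"],1),"M",np.round(o["ft_torque"],2),"w %.1f"%o["width"],o["finger_force"])
E
python3 -c "
from h import *
plan((350,-13,230),tilt(60,.035),30)"
```

```text
30 rows of [0.376, -0.615, 0.123, -0.018, 0.174, 0.067]
```

Request:
{"api": "carry_out", "payload": {"rows": [[0.376,-0.615,0.123,-0.018,0.174,0.067],[0.376,-0.615,0.123,-0.018,0.174,0.067],[0.376,-0.615,0.123,-0.018,0.174,0.067],[0.376,-0.615,0.123,-0.018,0.174,0.067],[0.376,-0.615,0.123,-0.018,0.174,0.067],[0.376,-0.615,0.123,-0.018,0.174,0.067],[0.376,-0.615,0.123,-0.018,0.174,0.067],[0.376,-0.615,0.123,-0.018,0.174,0.067],[0.376,-0.615,0.123,-0.018,0.174,0.067],[0.376,-0.615,0.123,-0.018,0.174,0.067]], "claw": 150, "grip_force": 20}}

```text
t: 1.73
tcp_pos: [187.2, -338.8, 228.4]
tool_rot: [[0.97, 0.171, 0.174], [0.171, -0.985, 0.018], [0.174, 0.012, -0.985]]
force: [0.0, -0.1, 0.2]
width: 36.4
finger_force: 0.0
```

Request:
{"api": "carry_out", "payload": {"rows": [[0.376,-0.615,0.123,-0.018,0.174,0.067],[0.376,-0.615,0.123,-0.018,0.174,0.067],[0.376,-0.615,0.123,-0.018,0.174,0.067],[0.376,-0.615,0.123,-0.018,0.174,0.067],[0.376,-0.615,0.123,-0.018,0.174,0.067],[0.376,-0.615,0.123,-0.018,0.174,0.067],[0.376,-0.615,0.123,-0.018,0.174,0.067],[0.376,-0.615,0.123,-0.018,0.174,0.067],[0.376,-0.615,0.123,-0.018,0.174,0.067],[0.376,-0.615,0.123,-0.018,0.174,0.067]]}}

```text
t: 2.57
tcp_pos: [263.2, -172.9, 220.3]
tool_rot: [[0.934, 0.102, 0.343], [0.1, -0.995, 0.024], [0.343, 0.012, -0.939]]
force: [0.8, 0.8, 0.4]
width: 36.5
finger_force: 0.0
```

Request:
{"api": "carry_out", "payload": {"rows": [[0.376,-0.615,0.123,-0.018,0.174,0.067],[0.376,-0.615,0.123,-0.018,0.174,0.067],[0.376,-0.615,0.123,-0.018,0.174,0.067],[0.376,-0.615,0.123,-0.018,0.174,0.067],[0.376,-0.615,0.123,-0.018,0.174,0.067],[0.376,-0.615,0.123,-0.018,0.174,0.067],[0.376,-0.615,0.123,-0.018,0.174,0.067],[0.376,-0.615,0.123,-0.018,0.174,0.067],[0.376,-0.615,0.123,-0.018,0.174,0.067],[0.376,-0.615,0.123,-0.018,0.174,0.067]]}}

```text
t: 3.4
tcp_pos: [350.0, -12.3, 230.4]
tool_rot: [[0.864, 0.035, 0.501], [0.03, -0.999, 0.017], [0.502, 0.0, -0.865]]
force: [0.0, -0.3, 0.2]
width: 35.8
finger_force: 0.0
```

```bash
python3 -c "
from h import *
st();c=optics.camera('wrist');save(c,'w1.png')"
```

```text
t 3.40 tcp [350.  -12.3 230.4] z [ 0.501  0.017 -0.865] y [ 0.035 -0.999  0.   ] q [-0.592 -0.36   2.299  0.419  0.809  0.713] F [ 0.  -0.3  0.2] M [-0.01  0.2  -0.04] w 35.8 0.0
```

View pics/w1.png

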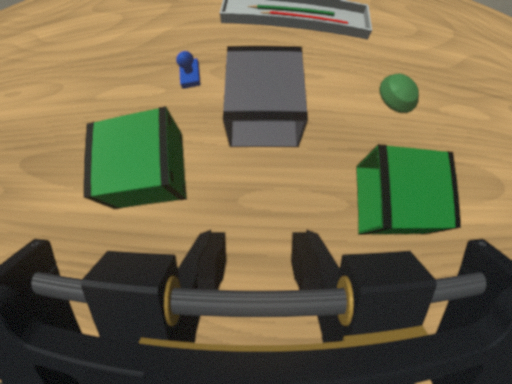

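```bash
cat >> h.py <<'E'
def fk(q,k):
    d,a1,h,L1,L2,Lt,e=k;Z=lambda t:Ro.from_euler("z",t).as_matrix();Y=lambda t:Ro.from_euler("y",t).as_matrix()
    R=Z(q[0]);p=R@[a1,d,h];R=R@Y(q[1]);p=p+R@[0,0,L1];R=R@Y(q[2]);p=p+R@[e,0,L2];R=R@Z(q[3])@Y(q[4])@Z(q[5]);return p+R@[0,0,Lt],R
E
cat > fitk.py <<'E'
from h import *
D=[([-1.5534,.3129,1.4977,0,1.331,-.2234],[125.18,-509.86,252.73]),([-.592,-.36,2.299,.419,.809,.713],[350,-12.3,230.4])]
import json
k0=np.array([115,0,250,400,400,200,0.])
r=least_squares(lambda k:np.r_[np.concatenate([fk(q,k)[0]-p for q,p in D]),(k-k0)*.001*np.array([1,1,1,1,1,1,5])],k0)
print(r.x,r.cost,[np.round(fk(q,r.x)[1],2).tolist() for q,p in D]);json.dump(r.x.tolist(),open("k.json","w"))
E
python3 fitk.py; python3 -c "
from h import *
plan((385,-19,120),tilt(35,.035),10)"
```

```text
[116.2917   2.1385 158.8747 445.6218 384.8844 233.7318   5.1292] 0.006207952649683618 [[[-0.24, 0.97, -0.0], [0.97, 0.24, 0.0], [0.0, 0.0, -1.0]], [[-0.03, 0.86, 0.5], [1.0, 0.03, 0.02], [0.0, 0.5, -0.87]]]
10 rows of [-0.191, 0.039, 0.425, -0.001, 0.433, 0.0]
```

```bash
cat > ik.py <<'E'
from h import *
import json
k=np.array(json.load(open("k.json")));Q=Ro.from_euler("z",-np.pi/2).as_matrix()
lo=np.array([-2.94,-.97,.19,-1.23,.02,-2.88]);hi=np.array([2.94,2.17,2.56,4.37,3.11,2.88])
M=fk([-.592,-.36,2.299,.419,.809,.713],k)[1].T@np.array(tilt(60,.035))
M=Ro.from_euler("z",np.round(Ro.from_matrix(M).as_euler("zyx")[0]/(np.pi/2))*np.pi/2).as_matrix()
def ik(P,R,q0):
    def e(q):
        p,r=fk(q,k);return np.r_[(p-P)/10,10*Ro.from_matrix((r@M).T@R).as_rotvec(),.01*(q-q0)]
    s=least_squares(e,np.clip(q0,lo+1e-3,hi-1e-3),bounds=(lo,hi));p,r=fk(s.x,k);return s.x,np.linalg.norm(p-P),np.degrees(np.linalg.norm(Ro.from_matrix((r@M).T@R).as_rotvec()))
if __name__=="__main__":
    for a0,a1 in ((35,90),(35,110),(40,125)):
        q=np.array([-.592,-.36,2.299,.419,.809,.713]);print(a0,a1)
        for P,a in [((400,-19,80),a0),((440,-18,60),a0)]:
            q,e,f_=ik(np.array(P),tilt(a,.035),q);print(P,a,q,round(e,1),round(f_,1))
        for ph in range(0,91,15):
            t=np.radians(ph);G=np.array([-90.,50.]);c,s=np.cos(t),np.sin(t)
            g=np.array([c*G[0]+s*G[1],-s*G[0]+c*G[1]]);a=a0+(a1-a0)*ph/90
            b=np.radians(a);tc=g+5*np.array([np.cos(b),-np.sin(b)])
            P=np.array([609+tc[0],-13+.035*tc[0],tc[1]]);q,e,f_=ik(P,tilt(a,.035),q);print(ph,P,q,round(e,1),round(f_,1))
E
python3 ik.py
```

```text
35 90
(400, -19, 80) 35 [-0.6217  0.1257  2.56    1.884   0.4936 -0.8769] 9.5 11.9
(440, -18, 60) 35 [-0.5622  0.3236  2.56    2.3615  0.6907 -1.327 ] 4.0 4.1
0 [523.0958 -16.0066  47.1321] [-0.4256  0.4871  2.3762  2.5551  0.718  -1.3841] 0.0 0.0
15 [538.5942 -15.4642  68.1063] [-0.3757  0.3915  2.2478  2.2704  0.3836 -1.0316] 0.0 0.0
30 [559.0435 -14.7485  84.2907] [-0.3273  0.3738  2.0855  1.2412  0.2256  0.0424] 0.0 0.0
45 [583.0245 -13.9091  94.5599] [-0.2843  0.4148  1.9014  0.3882  0.3929  0.9243] 0.0 0.0
60 [608.874  -13.0044  98.1961] [-0.2479  0.497   1.7026  0.1477  0.6392  1.1826] 0.0 0.0
75 [634.7991 -12.097   94.9381] [-0.2182  0.6082  1.4923  0.0515  0.8868  1.2881] 0.0 0.0
90 [659.   -11.25  85.  ] [-0.1944  0.7409  1.271   0.      1.1297  1.3414] 0.0 0.0
35 110
(400, -19, 80) 35 [-0.6217  0.1257  2.56    1.884   0.4936 -0.8769] 9.5 11.9
(440, -18, 60) 35 [-0.5622  0.3236  2.56    2.3615  0.6907 -1.327 ] 4.0 4.1
0 [523.0958 -16.0066  47.1321] [-0.4256  0.4871  2.3762  2.5551  0.718  -1.3841] 0.0 0.0
15 [538.3856 -15.4715  67.9036] [-0.3652  0.3823  2.2159  2.0929  0.3
[... 558 characters left out ...]
, -18, 60) 40 [-0.5504  0.309   2.56    2.3739  0.653  -1.3222] 0.3 0.3
0 [522.8302 -16.0159  46.7861] [-0.4089  0.4507  2.3382  2.4853  0.5695 -1.2921] 0.0 0.0
15 [537.9348 -15.4873  67.5364] [-0.3442  0.3751  2.1476  1.4456  0.2202 -0.1842] 0.0 0.0
30 [557.9037 -14.7884  83.6545] [-0.2867  0.4102  1.9126  0.2596  0.4721  1.0381] 0.0 0.0
45 [581.3684 -13.9671  94.0377] [-0.2399  0.5184  1.648   0.0472  0.8497  1.267 ] 0.0 0.0
60 [606.7208 -13.0798  97.9761] [-0.2036  0.6762  1.357  -0.0292  1.2216  1.3437] 0.0 0.0
75 [632.2243 -12.1871  95.2012] [-0.1763  0.8742  1.0309 -0.0747  1.5926  1.3713] 0.0 0.0
90 [656.1321 -11.3504  85.9042] [-0.1561  1.1232  0.6286 -0.1195  1.9893  1.3648] 0.0 0.0
```

```bash
python3 -c "
from ik import *
q=np.array(get_obs()['qpos']);A=np.array([445,-16.7,110.]);B=np.array([521.8,-14,44.8])
for i in range(6):
  f_=i/5;q,e,g=ik(np.array([350,-12.3,230.4])*(1-f_)+A*f_,tilt(60-20*f_,.035),q);print(q,e,g)
for i in range(1,4):
  q,e,g=ik(A+(B-A)*i/3,tilt(40,.035),q);print(q,e,g)
plan(A,tilt(40,.035),10);plan(B,tilt(40,.035),10,A,tilt(40,.035))"
```

```text
[-0.5908 -0.3591  2.2979  0.4164  0.8097  0.7155] 5.270255492350991e-07 7.857283461368024e-07
[-0.5824 -0.2984  2.3564  0.5576  0.6583  0.5805] 1.5789148349181793e-05 3.7822516821266764e-05
[-0.5728 -0.2198  2.4092  0.7891  0.5182  0.3505] 3.222698804979864e-05 7.861758229361542e-05
[-0.5619 -0.1217  2.4542  1.178   0.4193 -0.0418] 7.558004958096851e-05 0.0001659765808730447
[-0.5498 -0.0037  2.489   1.6992  0.412  -0.5711] 0.00011607651165271318 0.00024081779304497222
[-0.5367  0.1318  2.5107  2.1276  0.51   -1.0117] 7.615916829249142e-05 0.0001674258155422316
[-0.4844  0.2508  2.4612  2.2958  0.5328 -1.1517] 2.4703046368634895e-05 5.5639146584788626e-05
[-0.441   0.358   2.4046  2.4147  0.5565 -1.244 ] 1.5076979261023115e-05 3.567965484240057e-05
[-0.4045  0.4554  2.342   2.4994  0.5753 -1.3038] 9.703653823500296e-06 2.306926623899094e-05
10 rows of [-0.012, 0.039, 0.615, -0.001, 0.346, 0.0]
10 rows of [-0.002, -0.0, 0.403, 0.0, 0.0, 0.0]
```

Request:
{"api": "carry_out", "payload": {"rows": [[-0.006,0.02,0.308,0,0.173,0],[-0.006,0.02,0.308,0,0.173,0],[-0.006,0.02,0.308,0,0.173,0],[-0.006,0.02,0.308,0,0.173,0],[-0.006,0.02,0.308,0,0.173,0],[-0.006,0.02,0.308,0,0.173,0],[-0.006,0.02,0.308,0,0.173,0],[-0.006,0.02,0.308,0,0.173,0],[-0.006,0.02,0.308,0,0.173,0],[-0.006,0.02,0.308,0,0.173,0]]}}

```text
t: 4.28
tcp_pos: [392.3, -17.1, 165.7]
tool_rot: [[0.766, 0.035, 0.642], [0.027, -0.999, 0.022], [0.643, 0.001, -0.766]]
force: [0.5, -0.2, 0.1]
width: 36.3
finger_force: 0.0
```

Request:
{"api": "carry_out", "payload": {"rows": [[-0.006,0.02,0.308,0,0.173,0],[-0.006,0.02,0.308,0,0.173,0],[-0.006,0.02,0.308,0,0.173,0],[-0.006,0.02,0.308,0,0.173,0],[-0.006,0.02,0.308,0,0.173,0],[-0.006,0.02,0.308,0,0.173,0],[-0.006,0.02,0.308,0,0.173,0],[-0.006,0.02,0.308,0,0.173,0],[-0.006,0.02,0.308,0,0.173,0],[-0.006,0.02,0.308,0,0.173,0]]}}

```text
t: 5.12
tcp_pos: [445.4, -20.5, 109.8]
tool_rot: [[0.643, 0.034, 0.765], [0.023, -0.999, 0.025], [0.765, 0.001, -0.644]]
force: [0.0, -0.8, -0.6]
width: 36.3
finger_force: 0.0
```

```bash
python3 -c "
from h import *
st();c=optics.camera('wrist');save(c,'w2.png');plan((521.8,-14,44.8),tilt(40,.035),10)"
```

```text
t 5.12 tcp [445.4 -20.5 109.8] z [ 0.765  0.025 -0.644] y [ 0.034 -0.999  0.001] q [-0.548  0.21   2.449  2.139  0.522 -1.036] F [ 0.  -0.8 -0.6] M [-0.03  0.23  0.05] w 36.3 0.0
10 rows of [-0.0, -0.016, 0.399, 0.001, 0.001, 0.0]
```

View pics/w2.png

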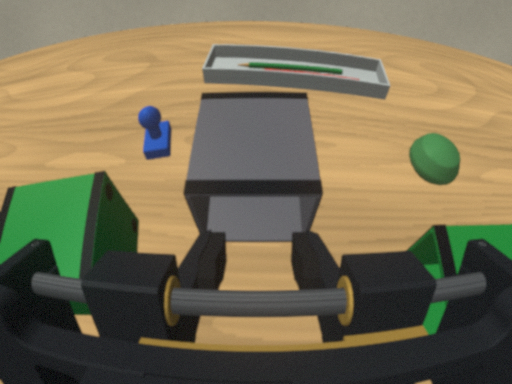

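Run:
```python
from h import *
import h
t=optics.camera("top")
def gm(c,box,K=4):
    x0,y0,x1,y1=box;im=cv2.resize(c["img"][y0:y1,x0:x1],None,fx=K,fy=K,interpolation=cv2.INTER_CUBIC);hh=cv2.cvtColor(im,cv2.COLOR_RGB2HSV)
    m=(((hh[...,0]>40)&(hh[...,0]<80))|(hh[...,2]<45)).astype(np.uint8);m=cv2.morphologyEx(m,cv2.MORPH_OPEN,np.ones((9,9)))
    n,l,s_,_=cv2.connectedComponentsWithStats(m);return np.uint8(l==1+np.argmax(s_[1:,4]))
h.graymask=gm
for dims in ((110,96,84),(96,110,84),(84,96,110),(110,84,96),(84,110,96),(96,84,110)):
    r,e=fit([(t,(128,238,216,320))],(460,145,.1),*dims);v=verts(*r,dims[0],dims[1],0,1)
    print(dims,np.round(r,3),round(e,3),np.round(v[::2,:2]).tolist())
```

```text
(110, 96, 84) [465.588 151.768   0.148] 0.212 [[418.0, 96.0], [404.0, 191.0], [527.0, 112.0], [513.0, 207.0]]
(96, 110, 84) [460.338 146.013   0.179] 0.072 [[423.0, 83.0], [403.0, 192.0], [517.0, 100.0], [498.0, 209.0]]
(84, 96, 110) [457.877 145.117   0.163] 0.091 [[424.0, 91.0], [409.0, 186.0], [507.0, 105.0], [492.0, 199.0]]
(110, 84, 96) [463.313 150.832   0.049] 0.272 [[410.0, 106.0], [406.0, 190.0], [520.0, 112.0], [516.0, 195.0]]
(84, 110, 96) [458.249 142.438   0.177] 0.146 [[427.0, 81.0], [407.0, 189.0], [509.0, 96.0], [490.0, 204.0]]
(96, 84, 110) [460.306 149.314   0.162] 0.152 [[420.0, 100.0], [406.0, 183.0], [514.0, 116.0], [501.0, 198.0]]
```

Request:
{"api": "carry_out", "payload": {"rows": [[0,-0.01,0.4,0,0,0],[0,-0.01,0.4,0,0,0],[0,-0.01,0.4,0,0,0],[0,-0.01,0.4,0,0,0],[0,-0.01,0.4,0,0,0],[0,-0.01,0.4,0,0,0],[0,-0.01,0.4,0,0,0],[0,-0.02,0.4,0,0,0],[0,-0.02,0.4,0,0,0],[0,-0.02,0.4,0,0,0]]}}

```text
t: 6.05
tcp_pos: [521.8, -14.1, 45.7]
tool_rot: [[0.644, 0.035, 0.764], [0.023, -0.999, 0.027], [0.765, 0.0, -0.644]]
force: [-0.5, -0.3, 0.3]
width: 36.2
finger_force: 0.0
```

```bash
python3 -c "
from h import *
st();c=optics.camera('wrist');s=optics.camera('scene');a=cv2.resize(c['img'][60:330,60:460],None,fx=1,fy=1);b=cv2.resize(s['img'][80:240,80:300],None,fx=1.8,fy=1.8,interpolation=cv2.INTER_CUBIC)[:270]
cv2.imwrite('pics/w3.png',np.hstack([a,b])[:,:,::-1])"
```

```text
t 6.05 tcp [521.8 -14.1  45.7] z [ 0.764  0.027 -0.644] y [ 0.035 -0.999  0.   ] q [-0.405  0.522  2.257  2.48   0.558 -1.281] F [-0.5 -0.3  0.3] M [0.03 0.33 0.01] w 36.2 0.0
```

View pics/w3.png

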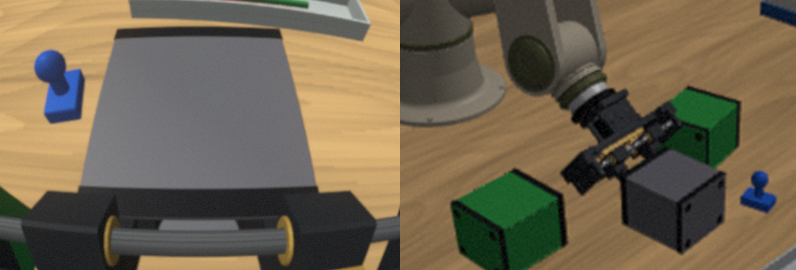

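The fingers are inside the mouth and clear, with the rim at crop row ~200, and both green boxes are free. Now I spread the fingers against the side walls.

Request:
{"api": "carry_out", "payload": {"rows": [[0,0,0,0,0,0],[0,0,0,0,0,0],[0,0,0,0,0,0],[0,0,0,0,0,0],[0,0,0,0,0,0],[0,0,0,0,0,0],[0,0,0,0,0,0],[0,0,0,0,0,0],[0,0,0,0,0,0],[0,0,0,0,0,0]], "claw": 70, "grip_force": 25}}

```text
t: 6.98
tcp_pos: [521.1, -14.0, 45.8]
tool_rot: [[0.644, 0.035, 0.764], [0.023, -0.999, 0.027], [0.765, 0.0, -0.644]]
force: [-6.5, -2.3, 7.3]
width: 54.2
finger_force: 25.2
```

```bash
python3 -c "
from h import *
st()"
```

```text
t 6.98 tcp [521.1 -14.   45.8] z [ 0.764  0.027 -0.644] y [ 0.035 -0.999  0.   ] q [-0.405  0.521  2.259  2.481  0.559 -1.283] F [-6.5 -2.3  7.3] M [0.   0.05 0.14] w 54.2 25.190832749940455
```

Run:
```python
from ik import *
o=get_obs();P0=np.array(o["tcp_pos"]);R0=np.array(o["tool_rot"])
pv=np.array([612,-11,-0.]);ax=np.array([-np.sin(.035),np.cos(.035),0])
def pose(ph): 
    r=Ro.from_rotvec(ax*np.radians(ph)).as_matrix();return pv+r@(P0-pv),r@R0
k2=least_squares(lambda kk:np.r_[np.concatenate([fk(q,kk)[0]-p for q,p in [([-1.5534,.3129,1.4977,0,1.331,-.2234],[125.18,-509.86,252.73]),([-.592,-.36,2.299,.419,.809,.713],[350,-12.3,230.4]),([-.548,.21,2.449,2.139,.522,-1.036],[445.4,-20.5,109.8]),(o["qpos"],P0)]]),.001*(kk-k)],k).x
print(k2);k[:]=k2;json.dump(k2.tolist(),open("k.json","w"))
q=np.array(o["qpos"]);prev=q
for ph in list(range(0,45,3))+list(range(45,91,9)):
    q,e,g=ik(*pose(ph),q);print(ph,pose(ph)[0],q,round(e,1),round(g,1),"dq/deg",(q-prev)[3:]);prev=q
P,R=pose(90)
for d in (20,40): q,e,g=ik(P+[d,0,0],Ro.from_euler("z",-.1).as_matrix()@R,q);print("push",d,q,e,g)
plan(*pose(30),30,P0,R0);plan(*pose(90),30,*pose(30))
```

```text
[116.2576  -0.1717 201.6065 438.8218 397.7346 233.9399  39.0444]
0 [521.1464 -13.9586  45.8275] [-0.4048  0.5206  2.2585  2.4808  0.5589 -1.2826] 0.0 0.0 dq/deg [-0.0003 -0.0003  0.0004]
3 [523.6678 -13.8703  50.5221] [-0.3911  0.4889  2.2289  2.3934  0.4594 -1.1779] 0.0 0.0 dq/deg [-0.0874 -0.0996  0.1047]
6 [526.4314 -13.7735  55.0782] [-0.3775  0.4634  2.1959  2.259   0.3679 -1.0281] 0.0 0.0 dq/deg [-0.1345 -0.0915  0.1498]
9 [529.4295 -13.6685  59.4834] [-0.364   0.4438  2.1599  2.0458  0.2899 -0.8013] 0.0 0.0 dq/deg [-0.2132 -0.078   0.2267]
12 [532.6538 -13.5556  63.7255] [-0.3507  0.43    2.1211  1.714   0.2355 -0.4576] 0.0 0.0 dq/deg [-0.3318 -0.0544  0.3438]
15 [536.0956 -13.4351  67.793 ] [-0.3377  0.4216  2.0799  1.2785  0.2191 -0.0115] 0.0 0.0 dq/deg [-0.4355 -0.0164  0.446 ]
18 [539.7455 -13.3073  71.6746] [-0.3251  0.4182  2.0365  0.8725  0.2453  0.4037] 0.0 0.0 dq/deg [-0.406   0.0262  0.4152]
21 [543.5934 -13.1726  75.3598] [-0.3128  0.4195  1.9911  0.5888  0.3007  0.6954] 0.0 0.0 dq/deg [-0.2837  0.0555  0.2917]
24 [547.6287 -13.0313  78.8385] [-0.301   0.4251  1.944
[... 1142 characters left out ...]
dq/deg [-0.0324  0.2332  0.0257]
72 [627.4772 -10.2355 100.6139] [-0.1732  0.888   0.9999 -0.0782  1.6318  1.3726] 0.0 0.0 dq/deg [-0.0268  0.234   0.0117]
81 [643.0164  -9.6914  96.9513] [-0.1599  1.0331  0.7688 -0.1052  1.8727  1.3718] 0.0 0.0 dq/deg [-0.027   0.2408 -0.0008]
90 [657.7916  -9.174   90.9015] [-0.1491  1.208   0.4857 -0.1402  2.1351  1.3538] 0.0 0.0 dq/deg [-0.035   0.2624 -0.018 ]
push 20 [-0.1637  1.3057  0.2846 -0.0817  2.2474  1.4438] 3.835210127192414e-05 4.218705209300611e-05
push 40 [-0.1626  1.3414  0.19   -0.0706  2.2483  1.4482] 3.3804055489691263 3.3709424963697945
30 rows of [0.069, 0.0, -0.016, 0.0, -0.175, -0.0]
30 rows of [0.139, 0.0, -0.03, 0.0, -0.349, -0.0]
```

Request:
{"api": "carry_out", "payload": {"rows": [[0.07,0,-0.016,0,-0.175,0],[0.07,0,-0.016,0,-0.175,0],[0.07,0,-0.016,0,-0.175,0],[0.07,0,-0.016,0,-0.175,0],[0.07,0,-0.016,0,-0.175,0],[0.07,0,-0.016,0,-0.175,0],[0.07,0,-0.016,0,-0.175,0],[0.07,0,-0.016,0,-0.175,0],[0.07,0,-0.016,0,-0.175,0],[0.07,0,-0.016,0,-0.175,0]], "grip_force": 45}}

```text
t: 7.82
tcp_pos: [530.4, -13.6, 60.6]
tool_rot: [[0.768, 0.035, 0.639], [0.027, -0.999, 0.022], [0.639, 0.0, -0.769]]
force: [-1.5, 2.0, -0.4]
width: 54.9
finger_force: 44.8
```

Request:
{"api": "carry_out", "payload": {"rows": [[0.07,0,-0.016,0,-0.175,0],[0.07,0,-0.016,0,-0.175,0],[0.07,0,-0.016,0,-0.175,0],[0.07,0,-0.016,0,-0.175,0],[0.07,0,-0.016,0,-0.175,0],[0.07,0,-0.016,0,-0.175,0],[0.07,0,-0.016,0,-0.175,0],[0.07,0,-0.016,0,-0.175,0],[0.07,0,-0.016,0,-0.175,0],[0.07,0,-0.016,0,-0.175,0]]}}

```text
t: 8.65
tcp_pos: [542.3, -13.2, 73.9]
tool_rot: [[0.868, 0.035, 0.495], [0.03, -0.999, 0.017], [0.495, 0.0, -0.869]]
force: [0.2, 1.2, -0.3]
width: 55.0
finger_force: 44.7
```

```bash
python3 -c "
from h import *
st();s=optics.camera('scene');t=optics.camera('top');b=cv2.resize(s['img'][80:280,100:340],None,fx=1.6,fy=1.6);a=cv2.resize(t['img'][100:300,170:400],None,fx=1.6,fy=1.6)
cv2.imwrite('pics/w4.png',np.hstack([a,b])[:,:,::-1])"
```

```text
t 8.65 tcp [542.3 -13.2  73.9] z [ 0.495  0.017 -0.869] y [ 0.035 -0.999  0.   ] q [-0.316  0.419  2.005  0.657  0.283  0.625] F [ 0.2  1.2 -0.3] M [0.29 0.32 0.2 ] w 55.0 44.67557153664529
```

View pics/w4.png

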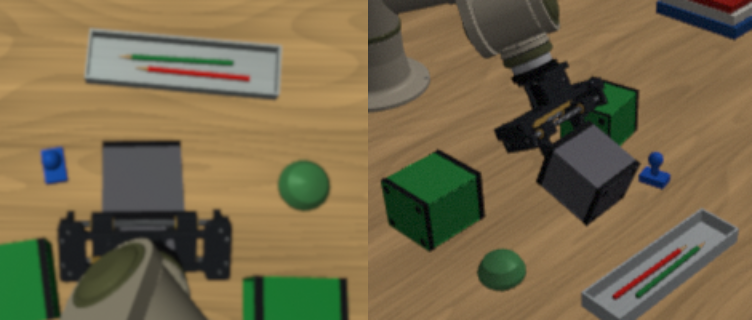

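The caddy is tilting cleanly, about 20° so far, and nothing else has moved. Continuing.

Request:
{"api": "carry_out", "payload": {"rows": [[0.07,0,-0.016,0,-0.175,0],[0.07,0,-0.016,0,-0.175,0],[0.07,0,-0.016,0,-0.175,0],[0.07,0,-0.016,0,-0.175,0],[0.07,0,-0.016,0,-0.175,0],[0.07,0,-0.016,0,-0.175,0],[0.07,0,-0.016,0,-0.175,0],[0.07,0,-0.016,0,-0.175,0],[0.07,0,-0.016,0,-0.175,0],[0.07,0,-0.016,0,-0.175,0]]}}

```text
t: 9.58
tcp_pos: [556.7, -12.7, 84.9]
tool_rot: [[0.941, 0.035, 0.338], [0.033, -0.999, 0.013], [0.338, -0.001, -0.941]]
force: [-0.4, -1.0, -0.4]
width: 55.1
finger_force: 44.7
```

Request:
{"api": "carry_out", "payload": {"rows": [[0.139,0,-0.03,0,-0.349,0],[0.139,0,-0.03,0,-0.349,0],[0.139,0,-0.03,0,-0.349,0],[0.139,0,-0.03,0,-0.349,0],[0.139,0,-0.03,0,-0.349,0],[0.139,0,-0.03,0,-0.349,0],[0.139,0,-0.03,0,-0.349,0],[0.139,0,-0.03,0,-0.349,0],[0.139,0,-0.03,0,-0.349,0],[0.139,0,-0.03,0,-0.349,0]]}}

```text
t: 10.42
tcp_pos: [589.4, -11.5, 98.5]
tool_rot: [[0.999, 0.036, -0.005], [0.036, -0.999, 0.002], [-0.005, -0.002, -1.0]]
force: [-0.1, -1.6, -2.5]
width: 55.0
finger_force: 44.6
```

Request:
{"api": "carry_out", "payload": {"rows": [[0.139,0,-0.03,0,-0.349,0],[0.139,0,-0.03,0,-0.349,0],[0.139,0,-0.03,0,-0.349,0],[0.139,0,-0.03,0,-0.349,0],[0.139,0,-0.03,0,-0.349,0],[0.139,0,-0.03,0,-0.349,0],[0.139,0,-0.03,0,-0.349,0],[0.139,0,-0.03,0,-0.349,0],[0.139,0,-0.03,0,-0.349,0],[0.139,0,-0.03,0,-0.349,0]]}}

```text
t: 11.25
tcp_pos: [624.6, -10.2, 99.9]
tool_rot: [[0.937, 0.037, -0.347], [0.036, -0.999, -0.01], [-0.347, -0.003, -0.938]]
force: [0.4, -2.2, -1.5]
width: 54.9
finger_force: 44.6
```

```bash
python3 -c "
from h import *
st();s=optics.camera('scene');t=optics.camera('top');b=cv2.resize(s['img'][80:280,100:340],None,fx=1.6,fy=1.6);a=cv2.resize(t['img'][100:300,170:400],None,fx=1.6,fy=1.6)
cv2.imwrite('pics/w5.png',np.hstack([a,b])[:,:,::-1])"
```

```text
t 11.25 tcp [624.6 -10.2  99.9] z [-0.347 -0.01  -0.938] y [ 0.037 -0.999 -0.003] q [-0.177  0.863  1.042 -0.071  1.584  1.368] F [ 0.4 -2.2 -1.5] M [-0.51 -0.24  0.11] w 54.9 44.56459417473525
```

View pics/w5.png

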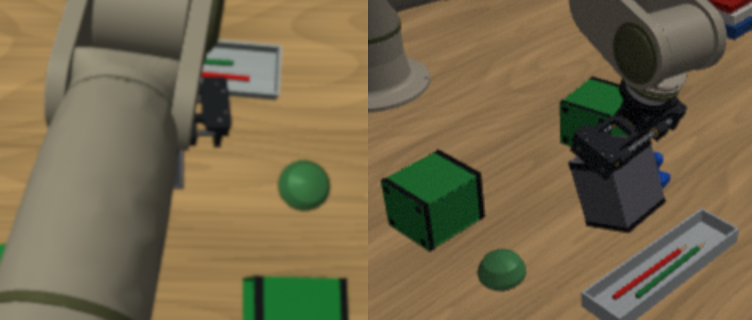

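The caddy is at about 70° and held rigidly. Next comes the last 20°.

Request:
{"api": "carry_out", "payload": {"rows": [[0.139,0,-0.03,0,-0.349,0],[0.139,0,-0.03,0,-0.349,0],[0.139,0,-0.03,0,-0.349,0],[0.139,0,-0.03,0,-0.349,0],[0.139,0,-0.03,0,-0.349,0],[0.139,0,-0.03,0,-0.349,0],[0.139,0,-0.03,0,-0.349,0],[0.139,0,-0.03,0,-0.349,0],[0.139,0,-0.03,0,-0.349,0],[0.139,0,-0.03,0,-0.349,0]]}}

```text
t: 12.18
tcp_pos: [658.2, -8.6, 90.2]
tool_rot: [[0.762, 0.036, -0.646], [0.03, -0.999, -0.021], [-0.647, -0.004, -0.763]]
force: [-4.0, 3.0, 17.4]
width: 54.7
finger_force: 45.7
```

```bash
python3 -c "
from h import *
st();o=get_obs();P=np.array(o['tcp_pos']);R=np.array(o['tool_rot']);plan(P-[0,0,5],R,20);plan(P-[0,0,5],R,10)
s=optics.camera('scene');b=cv2.resize(s['img'][120:260,200:350],None,fx=4,fy=4,interpolation=cv2.INTER_CUBIC)
cv2.imwrite('pics/w6.png',b[:,:,::-1])"
```

```text
t 12.18 tcp [658.2  -8.6  90.2] z [-0.646 -0.021 -0.763] y [ 0.036 -0.999 -0.004] q [-0.149  1.213  0.478 -0.138  2.141  1.351] F [-4.   3.  17.4] M [-0.34  1.43 -0.36] w 54.7 45.72474332526326
20 rows of [0.006, 0.0, 0.008, 0.0, 0.0, 0.0]
10 rows of [0.013, 0.0, 0.015, 0.0, 0.0, 0.0]
```

View pics/w6.png

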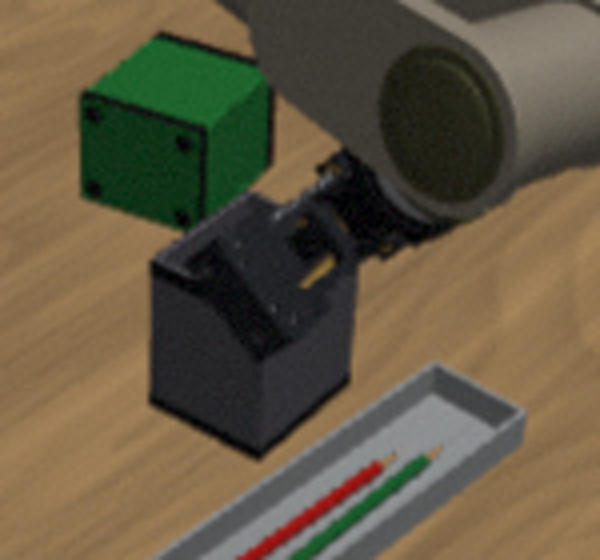

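The caddy stands on its base with light downward contact (17 N). I ease the grip off and then free the fingers.

Request:
{"api": "carry_out", "payload": {"rows": [[0,0,0,0,0,0],[0,0,0,0,0,0],[0,0,0,0,0,0],[0,0,0,0,0,0],[0,0,0,0,0,0],[0,0,0,0,0,0],[0,0,0,0,0,0],[0,0,0,0,0,0],[0,0,0,0,0,0],[0,0,0,0,0,0]], "grip_force": 8}}

```text
t: 13.07
tcp_pos: [658.4, -9.1, 90.1]
tool_rot: [[0.763, 0.035, -0.646], [0.027, -0.999, -0.023], [-0.646, -0.0, -0.763]]
force: [-1.4, 3.5, -1.7]
width: 54.0
finger_force: 7.9
```

Request:
{"api": "carry_out", "payload": {"rows": [[0,0,0,0,0,0],[0,0,0,0,0,0],[0,0,0,0,0,0],[0,0,0,0,0,0],[0,0,0,0,0,0],[0,0,0,0,0,0],[0,0,0,0,0,0],[0,0,0,0,0,0],[0,0,0,0,0,0],[0,0,0,0,0,0]], "claw": 150}}

```text
t: 13.9
tcp_pos: [658.4, -9.1, 90.3]
tool_rot: [[0.763, 0.035, -0.645], [0.027, -0.999, -0.023], [-0.646, 0.0, -0.763]]
force: [-0.2, 0.6, -0.2]
width: 36.7
finger_force: 0.0
```

```bash
python3 -c "
from ik import *
st();o=get_obs();P=np.array(o['tcp_pos']);R=np.array(o['tool_rot']);q=np.array(o['qpos'])
# back out along the tool, then swing to vertical above the caddy
A=P-R[:,2]*50;B=np.array([651.,-9,150])
for i in range(1,6): q,e,g=ik(P+(A-P)*i/5,R,q);print(q,e,g)
plan(A,R,10);plan(B,tilt(90,.035),10,A,R)
for i in range(1,4):
  q,e,g=ik(A+(B-A)*i/3,tilt(130-40*i/3,.035),q);print(q,e,g)"
```

```text
t 13.90 tcp [658.4  -9.1  90.3] z [-0.645 -0.023 -0.763] y [ 0.035 -0.999  0.   ] q [-0.149  1.212  0.479 -0.141  2.14   1.354] F [-0.2  0.6 -0.2] M [ 0.02 -0.32  0.  ] w 36.7 0.0
[-0.1474  1.2344  0.4144 -0.1437  2.1817  1.3482] 9.260930005308613e-06 1.0910533876119398e-05
[-0.1459  1.2607  0.341  -0.1476  2.2285  1.3415] 1.2308799883203531e-05 1.396555643390143e-05
[-0.1445  1.2946  0.2522 -0.1531  2.2831  1.3326] 1.8652285519544375e-05 2.021571544181751e-05
[-0.1436  1.313   0.19   -0.1548  2.3124  1.3272] 0.8822516824302027 0.8183194831116616
[-0.1433  1.2983  0.19   -0.1484  2.2947  1.3301] 2.8636476975523837 2.706479912760292
10 rows of [0.0, 0.0, -0.2, 0.0, 0.0, 0.0]
10 rows of [-0.183, -0.002, -0.021, 0.0, 0.702, 0.0]
[-0.1551  1.0526  0.6073 -0.091   1.9385  1.3677] 5.0602504962663156e-05 7.383698951989124e-05
[-0.172   0.8455  0.9382 -0.0474  1.5857  1.3685] 3.0187190654182584e-05 5.5281877886823716e-05
[-0.1934  0.676   1.2089 -0.      1.2568  1.3424] 2.125374002250309e-05 4.556833821643532e-05
```

```bash
python3 -c "
from ik import *
o=get_obs();P=np.array(o['tcp_pos']);R=np.array(o['tool_rot']);q=np.array(o['qpos'])
plan(P+[-4,0,60],tilt(90,.035),10)
"
```

```text
10 rows of [-0.107, -0.001, -0.221, 0.0, 0.702, 0.0]
```

Request:
{"api": "carry_out", "payload": {"rows": [[-0.107,0,-0.221,0,0.702,0],[-0.107,0,-0.221,0,0.702,0],[-0.107,0,-0.221,0,0.702,0],[-0.107,0,-0.221,0,0.702,0],[-0.107,0,-0.221,0,0.702,0],[-0.107,0,-0.221,0,0.702,0],[-0.107,0,-0.221,0,0.702,0],[-0.107,0,-0.221,0,0.702,0],[-0.107,0,-0.221,0,0.702,0],[-0.107,0,-0.221,0,0.702,0]]}}

```text
t: 14.73
tcp_pos: [654.5, -9.3, 151.0]
tool_rot: [[0.999, 0.035, 0.004], [0.035, -0.999, -0.0], [0.004, 0.0, -1.0]]
force: [0.8, -0.2, -0.1]
width: 36.5
finger_force: 0.0
```

```bash
python3 -c "
from h import *
st();s=optics.camera('scene');w=optics.camera('wrist')
for b in ((200,140,290,250),): print(fit([(s,b)],(651,-9,.035),84,96,110))
b=cv2.resize(s['img'][120:260,200:350],None,fx=2.6,fy=2.6,interpolation=cv2.INTER_CUBIC);a=w['img'][:364,60:440]
cv2.imwrite('pics/w7.png',np.hstack([a,b])[:,:,::-1])"
```

```text
t 14.73 tcp [654.5  -9.3 151. ] z [ 0.004 -0.    -1.   ] y [ 0.035 -0.999  0.   ] q [-0.193  0.68   1.198  0.     1.259  1.343] F [ 0.8 -0.2 -0.1] M [ 0.01 -0.03  0.04] w 36.5 0.0
([np.float64(653.3804834843168), np.float64(-7.947060515115952), np.float64(0.09660535682971456)], np.float64(0.33691848746271064))
```

View pics/w7.png

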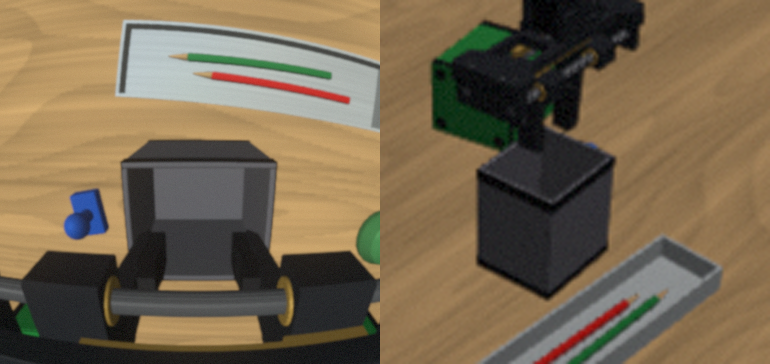

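The wrist view shows the caddy standing upright and empty, with its mouth at crop (200, 220). In the scene view it is level in front of the tray. I now go behind it, set the tool yaw to match the tray, and push low with two spread fingertips.

Run:
```python
from ik import *
o=get_obs();q=np.array(o["qpos"]);P0=np.array(o["tcp_pos"]);R0=np.array(o["tool_rot"]);Y=-.067
W1=np.array([550.,-5,150]);W2=np.array([582.,-6,36]);n=np.array([np.cos(Y),np.sin(Y),0]);W3=W2+n*50
pts=[(P0,90,.035),(W1,50,Y),(W2,50,Y),(W3,50,Y)]
for (A,a,y),(B,b,z) in zip(pts,pts[1:]):
    for i in range(1,7):
        f_=i/6;q1=q;q,e,g=ik(A+(B-A)*f_,tilt(a+(b-a)*f_,y+(z-y)*f_),q);print(q,round(e,1),round(g,1),"max dq",np.abs(q-q1).max())
    print()
plan(W1,tilt(50,Y),20);plan(W2,tilt(50,Y),10,W1,tilt(50,Y));plan(W3,tilt(50,Y),20,W2,tilt(50,Y))
```

```text
[-0.2068  0.5872  1.361   0.0293  1.0801  1.3337] 0.0 0.0 max dq 0.1824317455755724
[-0.2211  0.5032  1.5143  0.065   0.8979  1.314 ] 0.0 0.0 max dq 0.18219983215977154
[-0.2358  0.4281  1.6579  0.1137  0.7174  1.278 ] 0.0 0.0 max dq 0.1805133810831513
[-0.251   0.3624  1.7935  0.1906  0.5379  1.2112] 0.0 0.0 max dq 0.17955980567539098
[-0.2664  0.307   1.9218  0.3407  0.3609  1.0688] 0.0 0.0 max dq 0.17693007591464882
[-0.2822  0.2638  2.0433  0.755   0.2017  0.66  ] 0.0 0.0 max dq 0.41434116560876344

[-0.2788  0.3126  2.044   0.9486  0.1671  0.4656] 0.0 0.0 max dq 0.19444954114412488
[-0.2755  0.3624  2.042   1.2156  0.1424  0.1979] 0.0 0.0 max dq 0.2677090564004414
[-0.2723  0.413   2.0374  1.544   0.1314 -0.1311] 0.0 0.0 max dq 0.3289832938339537
[-0.2691  0.4641  2.0302  1.8735  0.1356 -0.461 ] 0.0 0.0 max dq 0.329909078707071
[-0.2661  0.5155  2.0204  2.1427  0.1517 -0.7305] 0.0 0.0 max dq 0.2694610912317316
[-0.2631  0.567   2.0081  2.3383  0.1749 -0.9262] 0.0 0.0 max dq 0.19570917124110276

[-0.2592  0.5774  1.9842  2.2918  0.1642 -0.8758] 0.0 0.0 max dq 0.05041900622275908
[-0.2556  0.5879  1.9602  2.2383  0.154  -0.8185] 0.0 0.0 max dq 0.05726923278117757
[-0.252   0.5985  1.9361  2.1768  0.1444 -0.7533] 0.0 0.0 max dq 0.06518344516309804
[-0.2486  0.6092  1.9118  2.106   0.1354 -0.6791] 0.0 0.0 max dq 0.07425802366935064
[-0.2453  0.6201  1.8873  2.025   0.1272 -0.5946] 0.0 0.0 max dq 0.08444538585424277
[-0.2422  0.631   1.8627  1.9327  0.1201 -0.4991] 0.0 0.0 max dq 0.09549867065590978

20 rows of [-0.202, -0.006, -0.065, -0.018, 0.348, 0.049]
10 rows of [-0.195, -0.005, 0.432, 0.0, 0.0, 0.0]
20 rows of [0.077, 0.0, 0.064, 0.0, 0.0, 0.0]
```

Request:
{"api": "carry_out", "payload": {"rows": [[-0.202,-0.006,-0.065,-0.018,0.348,0.049],[-0.202,-0.006,-0.065,-0.018,0.348,0.049],[-0.202,-0.006,-0.065,-0.018,0.348,0.049],[-0.202,-0.006,-0.065,-0.018,0.348,0.049],[-0.202,-0.006,-0.065,-0.018,0.348,0.049],[-0.202,-0.006,-0.065,-0.018,0.348,0.049],[-0.202,-0.006,-0.065,-0.018,0.348,0.049],[-0.202,-0.006,-0.065,-0.018,0.348,0.049],[-0.202,-0.006,-0.065,-0.018,0.348,0.049],[-0.202,-0.006,-0.065,-0.018,0.348,0.049]], "claw": 110, "grip_force": 20}}

```text
t: 15.67
tcp_pos: [602.5, -8.4, 158.0]
tool_rot: [[0.94, -0.016, 0.34], [-0.012, -1.0, -0.014], [0.34, 0.009, -0.94]]
force: [0.8, 0.3, 0.6]
width: 49.8
finger_force: 0.0
```

Request:
{"api": "carry_out", "payload": {"rows": [[-0.202,-0.006,-0.065,-0.018,0.348,0.049],[-0.202,-0.006,-0.065,-0.018,0.348,0.049],[-0.202,-0.006,-0.065,-0.018,0.348,0.049],[-0.202,-0.006,-0.065,-0.018,0.348,0.049],[-0.202,-0.006,-0.065,-0.018,0.348,0.049],[-0.202,-0.006,-0.065,-0.018,0.348,0.049],[-0.202,-0.006,-0.065,-0.018,0.348,0.049],[-0.202,-0.006,-0.065,-0.018,0.348,0.049],[-0.202,-0.006,-0.065,-0.018,0.348,0.049],[-0.202,-0.006,-0.065,-0.018,0.348,0.049]]}}

```text
t: 16.5
tcp_pos: [551.5, -4.6, 148.0]
tool_rot: [[0.767, -0.065, 0.638], [-0.051, -0.998, -0.041], [0.64, -0.001, -0.769]]
force: [0.3, 1.1, -0.3]
width: 50.3
finger_force: 0.0
```

Run:
```python
from h import *
st();t=optics.camera("top");s=optics.camera("scene")
print(fit([(s,(200,130,290,250))],(652,-9,.035),84,96,110),fit([(t,(215,150,310,260))],(652,-9,.035),84,96,110))
plan((582,-6,36),tilt(50,-.067),20)
```

```text
t 16.50 tcp [551.5  -4.6 148. ] z [ 0.638 -0.041 -0.769] y [-0.065 -0.998 -0.001] q [-0.281  0.271  2.039  0.748  0.203  0.667] F [ 0.3  1.1 -0.3] M [0.06 0.25 0.03] w 50.3 0.0
([np.float64(653.8677523485397), np.float64(-7.174830630813945), np.float64(0.06542192452171894)], np.float64(0.03476569910832859)) ([np.float64(662.6241500043785), np.float64(-10.036927634069901), np.float64(0.021706149913155847)], np.float64(0.15700106636042982))
20 rows of [-0.094, -0.0, 0.211, -0.001, 0.003, -0.0]
```

Request:
{"api": "carry_out", "payload": {"rows": [[-0.094,0,0.211,0,0,0],[-0.094,0,0.211,0,0,0],[-0.094,0,0.211,0,0,0],[-0.094,0,0.211,0,0,0],[-0.094,0,0.211,0,0,0],[-0.094,0,0.211,0,0,0],[-0.094,0,0.211,0,0,0],[-0.094,0,0.211,0,0,0],[-0.094,0,0.211,0,0,0],[-0.094,0,0.211,0,0,0]]}}

```text
t: 17.43
tcp_pos: [568.5, -5.4, 92.9]
tool_rot: [[0.766, -0.064, 0.64], [-0.05, -0.998, -0.039], [0.641, -0.002, -0.768]]
force: [-0.4, -0.7, -0.3]
width: 50.0
finger_force: 0.0
```

Request:
{"api": "carry_out", "payload": {"rows": [[-0.094,0,0.211,0,0,0],[-0.094,0,0.211,0,0,0],[-0.094,0,0.211,0,0,0],[-0.094,0,0.211,0,0,0],[-0.094,0,0.211,0,0,0],[-0.094,0,0.211,0,0,0],[-0.094,0,0.211,0,0,0],[-0.094,0,0.211,0,0,0],[-0.094,0,0.211,0,0,0],[-0.094,0,0.211,0,0,0]]}}

```text
t: 18.27
tcp_pos: [584.6, -6.5, 37.5]
tool_rot: [[0.764, -0.064, 0.642], [-0.05, -0.998, -0.04], [0.643, -0.002, -0.766]]
force: [0.9, -0.1, 0.2]
width: 50.5
finger_force: 0.0
```

Run:
```python
from h import *
st();o=get_obs();P=np.array(o["tcp_pos"]);n=np.array([np.cos(.067),-np.sin(.067),0])
plan(P+n*40-[0,0,P[2]-35],tilt(50,-.067),30)
```

```text
t 18.27 tcp [584.6  -6.5  37.5] z [ 0.642 -0.04  -0.766] y [-0.064 -0.998 -0.002] q [-0.264  0.567  2.001  2.288  0.172 -0.878] F [ 0.9 -0.1  0.2] M [ 0.02  0.29 -0.01] w 50.5 0.0
30 rows of [0.039, 0.0, 0.037, -0.001, -0.0, 0.0]
```

Request:
{"api": "carry_out", "payload": {"rows": [[0.041,0,0.035,0,0,0],[0.041,0,0.035,0,0,0],[0.041,0,0.035,0,0,0],[0.041,0,0.035,0,0,0],[0.041,0,0.035,0,0,0],[0.041,0,0.035,0,0,0],[0.041,0,0.035,0,0,0],[0.041,0,0.035,0,0,0],[0.041,0,0.035,0,0,0],[0.041,0,0.035,0,0,0]]}}

```text
t: 19.1
tcp_pos: [595.6, -7.5, 37.0]
tool_rot: [[0.767, -0.066, 0.638], [-0.05, -0.998, -0.042], [0.64, 0.0, -0.769]]
force: [-4.9, 2.5, 3.2]
width: 49.9
finger_force: 2.3
```

Request:
{"api": "carry_out", "payload": {"rows": [[0.041,0,0.035,0,0,0],[0.041,0,0.035,0,0,0],[0.041,0,0.035,0,0,0],[0.041,0,0.035,0,0,0],[0.041,0,0.035,0,0,0],[0.041,0,0.035,0,0,0],[0.041,0,0.035,0,0,0],[0.041,0,0.035,0,0,0],[0.041,0,0.035,0,0,0],[0.041,0,0.035,0,0,0]]}}

```text
t: 19.93
tcp_pos: [609.0, -8.5, 36.8]
tool_rot: [[0.767, -0.066, 0.638], [-0.051, -0.998, -0.042], [0.639, 0.0, -0.769]]
force: [-5.5, 0.8, 2.9]
width: 50.2
finger_force: 2.7
```

Run:
```python
from h import *
st();s=optics.camera("scene");print(fit([(s,(200,130,300,260))],(660,-9,.0),84,96,110))
```

```text
t 19.93 tcp [609.   -8.5  36.8] z [ 0.638 -0.042 -0.769] y [-0.066 -0.998  0.   ] q [-0.253  0.599  1.928  2.104  0.138 -0.681] F [-5.5  0.8  2.9] M [0.21 0.6  0.09] w 50.2 2.6731720889560506
([np.float64(665.2930396653826), np.float64(-14.431896412062365), np.float64(-0.12259353029672838)], np.float64(0.5636194275415878))
```

Request:
{"api": "carry_out", "payload": {"rows": [[0.041,0,0.035,0,0,0],[0.041,0,0.035,0,0,0],[0.041,0,0.035,0,0,0],[0.041,0,0.035,0,0,0],[0.041,0,0.035,0,0,0],[0.041,0,0.035,0,0,0],[0.041,0,0.035,0,0,0],[0.041,0,0.035,0,0,0],[0.041,0,0.035,0,0,0],[0.041,0,0.035,0,0,0]]}}

```text
t: 20.82
tcp_pos: [622.5, -9.6, 36.7]
tool_rot: [[0.767, -0.067, 0.638], [-0.051, -0.998, -0.043], [0.639, 0.0, -0.769]]
force: [-5.1, 0.0, 3.6]
width: 49.8
finger_force: 2.9
```

Request:
{"api": "carry_out", "payload": {"rows": [[0.02,0,0.017,0,0,0],[0.02,0,0.017,0,0,0],[0.02,0,0.017,0,0,0],[0.02,0,0.017,0,0,0],[0.02,0,0.017,0,0,0],[0.02,0,0.017,0,0,0],[0.02,0,0.017,0,0,0],[0.02,0,0.017,0,0,0],[0.02,0,0.017,0,0,0],[0.02,0,0.017,0,0,0]]}}

```text
t: 21.65
tcp_pos: [629.1, -10.0, 36.7]
tool_rot: [[0.767, -0.067, 0.638], [-0.051, -0.998, -0.043], [0.64, 0.0, -0.769]]
force: [-5.6, 0.6, 3.9]
width: 49.8
finger_force: 3.0
```

Request:
{"api": "carry_out", "payload": {"rows": [[0.01,0,0.008,0,0,0],[0.01,0,0.008,0,0,0],[0.01,0,0.008,0,0,0],[0.01,0,0.008,0,0,0],[0.01,0,0.008,0,0,0],[0.01,0,0.008,0,0,0],[0.01,0,0.008,0,0,0],[0.01,0,0.008,0,0,0],[0.01,0,0.008,0,0,0],[0.01,0,0.008,0,0,0]]}}

```text
t: 22.48
tcp_pos: [631.6, -10.2, 36.5]
tool_rot: [[0.768, -0.067, 0.637], [-0.051, -0.998, -0.043], [0.639, 0.0, -0.769]]
force: [-15.2, 1.7, 9.5]
width: 50.4
finger_force: 7.7
```

Request:
{"api": "carry_out", "payload": {"rows": [[0.008,0,0.006,0,0,0],[0.008,0,0.006,0,0,0],[0.008,0,0.006,0,0,0],[0.008,0,0.006,0,0,0],[0.008,0,0.006,0,0,0],[0,0,0,0,0,0],[0,0,0,0,0,0],[0,0,0,0,0,0],[0,0,0,0,0,0],[0,0,0,0,0,0]]}}

```text
t: 23.32
tcp_pos: [631.9, -10.1, 36.4]
tool_rot: [[0.768, -0.067, 0.636], [-0.051, -0.998, -0.043], [0.638, 0.001, -0.77]]
force: [-25.6, 1.4, 15.7]
width: 49.7
finger_force: 12.4
```

Run:
```python
from h import *
st()
```

```text
t 23.32 tcp [631.9 -10.1  36.4] z [ 0.636 -0.043 -0.77 ] y [-0.067 -0.998  0.001] q [-0.243  0.63   1.859  1.844  0.116 -0.412] F [-25.6   1.4  15.7] M [ 0.12  1.47 -0.13] w 49.7 12.431846614927053
```

The contact is stiff (26 N, hardly any travel), so the caddy is seated. I back off straight, then raise the arm clear.

Request:
{"api": "carry_out", "payload": {"rows": [[-0.02,0,-0.017,0,0,0],[-0.02,0,-0.017,0,0,0],[-0.04,0,-0.034,0,0,0],[-0.06,0,-0.05,0,0,0],[-0.08,0,-0.067,0,0,0],[-0.1,0,-0.084,0,0,0],[-0.1,0,-0.084,0,0,0],[-0.1,0,-0.084,0,0,0],[-0.1,0,-0.084,0,0,0],[-0.1,0,-0.084,0,0,0]]}}

```text
t: 24.15
tcp_pos: [610.3, -8.8, 37.0]
tool_rot: [[0.767, -0.067, 0.639], [-0.051, -0.998, -0.043], [0.64, 0.0, -0.768]]
force: [0.3, -0.3, 0.6]
width: 50.0
finger_force: 0.0
```

Request:
{"api": "carry_out", "payload": {"rows": [[0,0,-0.25,0,0,0],[0,0,-0.25,0,0,0],[0,0,-0.25,0,0,0],[0,0,-0.25,0,0,0],[0,0,-0.25,0,0,0],[0,0,-0.25,0,0,0],[0,0,-0.25,0,0,0],[0,0,-0.25,0,0,0],[0,0,-0.25,0,0,0],[0,0,-0.25,0,0,0]]}}

```text
t: 24.98
tcp_pos: [570.4, -6.1, 85.3]
tool_rot: [[0.767, -0.066, 0.639], [-0.051, -0.998, -0.043], [0.64, 0.0, -0.768]]
force: [-0.5, -0.1, 1.1]
width: 49.9
finger_force: 0.0
```

Request:
{"api": "carry_out", "payload": {"rows": [[0,0,-0.35,0,-0.2,0],[0,0,-0.35,0,-0.2,0],[0,0,-0.35,0,-0.2,0],[0,0,-0.35,0,-0.2,0],[0,0,-0.35,0,-0.2,0],[0,0,-0.35,0,-0.2,0],[0,0,-0.35,0,-0.2,0],[0,0,-0.35,0,-0.2,0],[0,0,-0.35,0,-0.2,0],[0,0,-0.35,0,-0.2,0]]}}

```text
t: 25.82
tcp_pos: [527.4, -2.2, 146.5]
tool_rot: [[0.864, -0.062, 0.5], [-0.056, -0.998, -0.027], [0.5, -0.005, -0.866]]
force: [0.0, -0.7, 0.8]
width: 50.1
finger_force: 0.0
```

Request:
{"api": "carry_out", "payload": {"rows": [[0,0,-0.35,0,0,0],[0,0,-0.35,0,0,0],[0,0,-0.35,0,0,0],[0,0,-0.35,0,0,0],[0,0,-0.35,0,0,0],[0,0,-0.35,0,0,0],[0,0,-0.35,0,0,0],[0,0,-0.35,0,0,0],[0,0,-0.35,0,0,0],[0,0,-0.35,0,0,0]]}}

```text
t: 26.65
tcp_pos: [483.4, 0.3, 222.6]
tool_rot: [[0.863, -0.062, 0.501], [-0.056, -0.998, -0.027], [0.501, -0.005, -0.865]]
force: [0.9, 0.1, 0.1]
width: 49.9
finger_force: 0.0
```

Run:
```python
from h import *
st();s=optics.camera("scene");t=optics.camera("top");save(t,"end_t.png");save(s,"end_s.png")
n=np.array([np.cos(.067),-np.sin(.067)])
# dark rim: line fits of caddy top-face rear / sides in top view
for c,nm in ((t,"t"),(s,"s")):
    print(nm,[(np.round(d["bbox"]).tolist(),round(d["score"],2)) for d in finder.look_for("caddy",c)])
    for k in ("paperweight","stamp","red_pencil","green_pencil"): print(k,[np.round(d["bbox"]).tolist() for d in finder.look_for(k,c)][:1])
ctr=np.array([730.7-42,0]);
for yaw in (-.067,):
    base=n*(730.7-42)+np.array([-n[1],n[0]])*( -10+.067*689)
    v=verts(*base,yaw,84,96,0,110)
    for c in (t,s): 
        q=np.array([proj(c,X) for X in v]);print("pred bbox",q.min(0),q.max(0))
    im=s["img"].copy()
# gradient refinement: optimise edge strength of the box outline in both views
def edges(x,y,yw):
    v=verts(x,y,yw,84,96,0,110);return v,[(0,1),(2,3),(4,5),(6,7),(1,3),(5,7),(1,5),(3,7),(4,6),(0,2)]
g={}
for nm,c in (("t",t),("s",s)):
    gr=cv2.GaussianBlur(cv2.cvtColor(c["img"],cv2.COLOR_RGB2GRAY).astype(np.float32),(0,0),.8);g[nm]=cv2.magnitude(cv2.Sobel(gr,5,1,0),cv2.Sobel(gr,5,0,1))
def cost(p,use):
    v,E=edges(p[0],p[1],p[2]/500);e=0
    for nm,c,EE in use:
        for a,b in EE:
            pts=np.array([proj(c,v[a]+(v[b]-v[a])*f_) for f_ in np.linspace(.05,.95,25)],np.float32)
            e-=cv2.remap(g[nm],pts[:,:1],pts[:,1:],cv2.INTER_LINEAR).mean()
    return e
for use in ([("t",t,[(1,3),(5,7),(1,5),(3,7)])],[("s",s,[(1,3),(5,7),(1,5),(3,7),(0,1),(4,5),(6,7)])],):
    best=min((minimize(cost,[base[0]+dx,base[1]+dy,500*(-.067+dw)],(use,),method="Nelder-Mead",options=dict(initial_simplex=np.array([base[0]+dx,base[1]+dy,500*(-.067+dw)])+np.array([[0,0,0],[3,0,0],[0,3,0],[0,0,10]]))) for dx in(-3,0,3) for dy in (-4,0,4) for dw in (-.04,0,.04)),key=lambda r:r.fun)
    x=best.x;print(x[:2],x[2]/500,best.fun,"front gap",730.7-n@x[:2]-42)
```

```text
t 26.65 tcp [483.4   0.3 222.6] z [ 0.501 -0.027 -0.865] y [-0.062 -0.998 -0.005] q [-0.305  0.025  2.017  0.222  0.6    1.178] F [0.9 0.1 0.1] M [0.03 0.26 0.03] w 49.9 0.0
t [([238.0, 139.0, 287.0, 193.0], 0.83), ([140.0, 247.0, 208.0, 309.0], 0.74), ([321.0, 270.0, 387.0, 326.0], 0.69)]
paperweight [[344.0, 201.0, 377.0, 232.0]]
stamp [[198.0, 192.0, 213.0, 215.0]]
red_pencil [[291.0, 144.0, 328.0, 154.0]]
green_pencil [[250.0, 137.0, 316.0, 141.0]]
s [([218.0, 129.0, 268.0, 179.0], 0.97), ([106.0, 174.0, 174.0, 236.0], 0.73), ([244.0, 174.0, 299.0, 239.0], 0.66)]
paperweight [[169.0, 236.0, 197.0, 262.0]]
stamp []
red_pencil [[252.0, 236.0, 296.0, 266.0]]
green_pencil [[263.0, 234.0, 310.0, 264.0]]
pred bbox [231.543  134.6418] [285.165  193.3553]
pred bbox [247.0923 172.0556] [302.7206 241.6111]
[687.0151 -17.4461] -0.07522715131478949 -523.1267700195312 front gap 2.0583294972758495
[691.4595 -18.6223] -0.05095043881148722 -1007.0179443359375 front gap -2.4549121520393555
```

The caddy fit agrees with flush: the two cameras differ by ±2 mm, averaging 0. I'll check that the stamp hasn't moved and compare edges with the first pictures.

Run:
```python
import cv2,numpy as np
for a,b,bx in (("t","end_t",{"stamp":(186,184,222,224),"paperw":(335,190,388,242)}),("s","end_s",{"paperw":(160,228,208,268),"redpen":(246,228,300,274)})):
    A=cv2.imread(f"pics/{a}.png");B=cv2.imread(f"pics/{b}.png")
    for k,(x0,y0,x1,y1) in bx.items():
        p,q=A[y0:y1,x0:x1],B[y0:y1,x0:x1]
        out=[]
        for im in (p,q):
            h=cv2.cvtColor(im,cv2.COLOR_BGR2HSV);lo,hi={"s":((100,80,30),(130,255,255)),"p":((40,80,20),(85,255,255)),"r":((170,120,60),(180,255,255))}[k[0]]
            m=cv2.inRange(h,lo,hi)|(cv2.inRange(h,(0,150,60),(4,255,255)) if k[0]=="r" else 0)
            M=cv2.moments(m,True);out.append((M["m00"],round(M["m10"]/M["m00"],2),round(M["m01"]/M["m00"],2)))
        print(k,out)
```

```text
stamp [(288.0, 17.39, 18.9), (287.0, 17.37, 18.92)]
paperw [(747.0, 24.37, 25.35), (748.0, 24.36, 25.38)]
paperw [(586.0, 23.16, 20.18), (588.0, 23.17, 20.21)]
redpen [(144.0, 27.23, 23.18), (143.0, 27.21, 23.18)]
```

```bash
python3 -c "
from rig import workorder
print(workorder.hand_in())"
```

```text
the job is handed in; nothing more can be done
None
```

The gray caddy stands upright, mouth up, pushed square and flush against the tray front, with the side that was on top facing the tray; the other things did not move in the pictures I compared (green pencil only by the detector), the arm is clear, and the job was handed in at about 27 s.

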